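# Shut the warming cabinet that is heating up

### The job

The warming cabinet with the red timer on top is the one heating up for service: push its door fully shut until it snaps home on its catch and stays shut. The other cabinet, with the white tub on top, is airing after cleaning, so leave its door open just as it is, and leave the timer standing where it is.

Things in the scene. Friction and masses are not known exactly. Their poses are not given: they have to be found in the camera images.
- timer_center (a point): Centre of the red round kitchen timer, 70 mm across, 50 mm high plus a small grip, standing on the flat top of the cabinet to be shut, near its middle. A white tub with a blue lid stands likewise on the other cabinet. The left cabinet is on the +y side of the table, the right one on the -y side.
- left_door (a joint): Opening of the left cabinet's white upright door (220 wide, 18 thick, top edge at 266 mm), rad: 0 = shut, seated; grows as it opens; starts 0.45-0.85. Vertical hinge at the end nearer the robot; outer face looks to robot and table middle. Stays where left (under 1 N). From 24 mm gap at the free edge a ball catch resists, up to 6 N; it snaps over at 9 mm (0.04 rad) and holds; short of that the door stands ajar.
- left_door_push (a point): Pushing point on the left door's outer face, 30 mm from its free edge, 226 mm above the table; moves with the door. Its x axis points square through the door to the inside, z up, y along the door: the hinge axis lies 190 mm along +y. Bar handle stands 33 mm out of the face but only 35-125 mm above the table. Cabinet 220 wide, 260 deep, flat top at 270 mm.
- right_door (a joint): Opening of the right cabinet's white upright door (220 wide, 18 thick, top edge at 266 mm), rad: 0 = shut, seated; grows as it opens; starts 0.45-0.85. Vertical hinge at the end nearer the robot; outer face looks to robot and table middle. Stays where left (under 1 N). From 24 mm gap at the free edge a ball catch resists, up to 6 N; it snaps over at 9 mm (0.04 rad) and holds; short of that the door stands ajar.
- right_door_push (a point): Pushing point on the right door's outer face, 30 mm from its free edge, 226 mm above the table; moves with the door. Its x axis points square through the door to the inside, z up, y along the door: the hinge axis lies 190 mm along -y. Bar handle stands 33 mm out of the face but only 35-125 mm above the table. Cabinet 220 wide, 260 deep, flat top at 270 mm.
Not all that is in view belongs to the job. Leave any turquoise look-alike of the part that bears timer_center alone.

How it is judged (in metres and radians):
At the end, for the whole second after the job is handed in: The door of the cabinet that carries the red timer is seated on its catch (less than 0.03 rad, about 6 mm at the free edge) and at rest; the other door's pushing point is within 30 mm of where it started; the timer is within 30 mm of where it stood (((world y of timer_center above 0 m and value of joint left_door below 0.03 rad and distance of right_door_push from where it was at the start of the episode below 0.03 m) or (world y of timer_center below 0 m and value of joint right_door below 0.03 rad and distance of left_door_push from where it was at the start of the episode below 0.03 m)) and velocity of joint left_door between -0.05 and 0.05 rad/s and velocity of joint right_door between -0.05 and 0.05 rad/s and distance of timer_center from where it was at the start of the episode below 0.03 m); the robot touches nothing.
It fails at once if the other cabinet's door is moved by more than 30 mm ((world y of timer_center above 0 m and distance of right_door_push from where it was at the start of the episode above 0.03 m) or (world y of timer_center below 0 m and distance of left_door_push from where it was at the start of the episode above 0.03 m)).
It fails at once if the timer is knocked more than 30 mm (distance of timer_center from where it was at the start of the episode above 0.03 m).
It also fails if it takes over 32 s, if anything falls off the work surface, if the arm or the gripper's body presses on something with over 40 N, if the wrist force passes 120 N, or if a joint passes its speed limit or range.

### The arm

A 6-joint arm with a two-finger parallel gripper is mounted at the origin on the work surface. World frame = base frame: x ahead of the robot, y to its left, z up, the work surface at z = 0. Lengths are in mm, angles in rad, forces in N, time in s.
With the tool pointing down it reaches from about 250 to 850 mm from the base axis. Payload 12.5 kg.
Tool frame: the origin (TCP) lies at the very end of the fingers, on their centre line; the grasp point (between the pads) lies 19 mm behind it (bot.tcp_to_grasp is the distance from the TCP to the grasp point, in mm); z points along the fingers, y is the direction in which the jaws open and shut (so a half turn about z gives the same grasp; the last joint's range is limited). The gripper opens to 93 mm and grips with 3 to 60 N. Pads are 15 mm wide; open, the fingers measure 128 mm over their backs; the gripper's body (75 mm by 188 mm) begins 65 mm behind the grasp point.
Start: joints at [1.054, 0.351, 1.652, -0, 1.139, -0.085], TCP at [230.146, 499.517, 218.633] pointing down, gripper open.
Joint ranges: [-2.75, 2.75], [-0.79, 2.1], [0.01, 2.65], [-1.57, 4.71], [0.07, 3.14], [-2.87, 2.87]. Speed limits (rad/s): [2.22, 2.22, 2.79, 3.14, 3.14, 3.14].

### API

Orientations are given as a unit quaternion [x, y, z, w].
In Python, from cell import bot gives the robot as it stands.
- The arm moves only by the shell command python3 -m pendant 'ROWS' [OPENING]. ROWS is JSON, a list of rows, each a list of 2 entries, a list of its own where there are three numbers: the shift along the tool's x, y, z in m, then the turn, a rotation vector about the tool's x, y, z in rad. A call has 1 to 10 rows; each row shifts and turns the pose as measured when the row begins, along the tool's axes as they then stand; what a row does not reach is not made up. A row lasts 1/10 s, in which the tool goes at most 50 mm and 8.59 degrees, less where a joint would pass 70% of its speed; a pose out of reach is approached as far as the arm can. A call with a gripper value outside its range is refused whole. OPENING is the opening in per cent of the stroke, from 0 (shut) to 100 (fully open), set as the call begins (- or left out, the last holds). The fingers move at their own pace and stop on an object; the grip force is fixed at half the most. Time passes only in rows, so rows that do not move let the fingers close. It gives the time, the measured TCP pose, the force and the opening at its end, in the units of the state.
- bot.state(): the state, without advancing time (a new reading comes with each control period).
- bot.get_image(name): name is "scene" or "top" or "wrist"; returns the picture (400x640x3 uint8, red, green, blue); there is no depth.
- bot.camera_params(name): a dict with "fovy" (degrees; the focal length in pixels is half the picture's height over the tangent of half this angle, whatever the lens; pixels are square), "cx", "cy" (the principal point, pixels), "dist" ([k1, k2, p1, p2, k3] as OpenCV has them; the pictures are not rectified), "world_from_camera" (4x4, takes a point from camera to world coordinates); the wrist camera has in their place "mount" (4x4, takes a point from camera to tool coordinates, whose origin is the TCP and whose axes are the flange's). Camera axes: x right, y up, looking along -z (the intrinsics and any distortion apply to the point x, -y, -z); pixel columns grow to the right and rows downward; lengths in mm; the calibration is good to about 2 mm. A picture is of the moment at which its call begins: read the wrist's pose just before it. camera_params takes no time and is no camera call.
- bot.finish_job(): hands the job in, once; it reports no verdict.
Trained networks look in the newest picture that a camera, given by its name, has taken for a name from the list of things; names that differ only in an ending like _2 or _b are one class to them, and where a whole thing is asked for, a point or a joint stands for the part that bears it (a point fixed in the world has none). Each returns a list of dicts, best first, with "conf" (0 to 1); they miss things now and then, are a little off and sometimes report something else, mostly with a low value. They report only what shows in the picture. A call takes as long as a camera call. They do not tell look-alikes from the thing itself.
- bot.silhouettes(query, camera): "mask" (400x640 bool, what is visible of it) and "uv" ([column, row] in pixels, amid what is visible of it).
The state is a dict: "clock": time; "q": joint angles; "dq": joint speeds; "tau": joint torques, N m; "position": TCP position; "eef_rot": TCP orientation; "ft_force": force on the tool from outside, world axes, zero at the start; "torque": the same for the moment, N m; "grip_width": finger opening in mm.
Only numpy, scipy, OpenCV 4.12 (cv2) and the standard library are available. Lean on these libraries where they do the work, as an engineer would, in place of code of your own. Each camera call takes 0.05 s, during which the arm holds its last target. There are 200 camera calls.

## Working session

There is one attempt and no reset: what is moved stays moved. The work goes in short steps, Python scripts to look and compute and a shell command to move; the robot and the scene stay as the last step left them, time stands still between calls to the robot, and variables do not carry over. Pictures are saved under pics/ and viewed, about 8 in all and at most 12, crops included, and the job is handed in when it is done.

```bash
mkdir -p pics; ls; python3 - <<'E'
from cell import bot
import cv2,numpy as np
for n in("scene","top"):
    cv2.imwrite(f"pics/{n}0.png",bot.get_image(n)[:,:,::-1])
    p=bot.camera_params(n);print(n,p["fovy"],p["cx"],p["cy"],p["dist"],np.round(p["world_from_camera"],3).tolist())
    for q in("timer_center","left_door","right_door"):
        print(q,[(round(float(d["conf"]),2),np.round(d["uv"]).tolist(),int(d["mask"].sum())) for d in bot.silhouettes(q,n)])
s=bot.state();print(s["clock"],s["position"],s["eef_rot"])
E
```

```text
pics
scene 43.06466519318964 316.5451851516788 200.4380700515696 [-0.08090483  0.          0.          0.          0.        ] [[0.982, -0.144, 0.119, 719.583], [0.187, 0.771, -0.608, -857.454], [-0.004, 0.62, 0.785, 1284.392], [0.0, 0.0, 0.0, 1.0]]
timer_center [(0.87, [388.0, 133.0], 378), (0.7, [337.0, 69.0], 514)]
left_door [(0.59, [321.0, 150.0], 2932)]
right_door [(0.66, [304.0, 255.0], 2181)]
top 50.14883702708855 316.96384712298226 204.4062040506674 [-0.09986938  0.          0.          0.          0.        ] [[0.029, 0.986, -0.163, 309.814], [-1.0, 0.027, -0.017, -10.822], [-0.012, 0.163, 0.986, 1661.184], [0.0, 0.0, 0.0, 1.0]]
timer_center [(0.73, [206.0, 164.0], 174), (0.62, [188.0, 197.0], 415)]
left_door [(0.7, [258.0, 210.0], 1269)]
right_door [(0.94, [380.0, 218.0], 1151)]
0.4 [230.12265449 499.49034015 218.53762301] [ 2.14218179e-01  9.76785834e-01 -7.73608869e-05 -2.69521917e-05]
```

View pics/scene0.png

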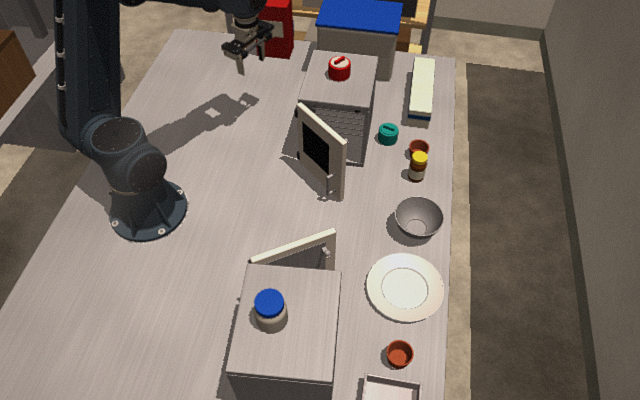

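View pics/top0.png

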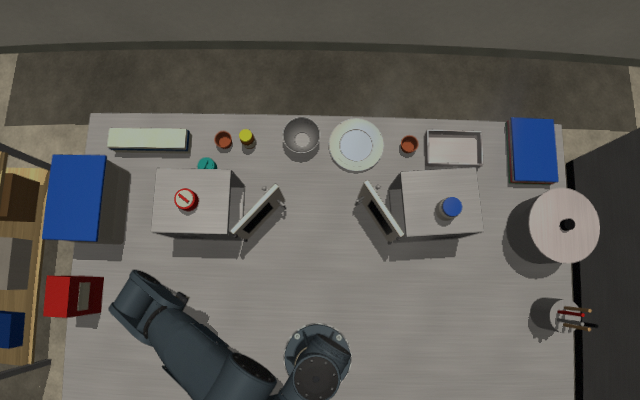

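The scene shows the red timer on the left cabinet, at scene (340,68) and top (186,199). Candidates in the top view are the red timer at (186,199), the turquoise look-alike at (206,164), the red cups at (223,140) and (409,145), and the red box at (73,296). I choose the one on the cabinet, so the left door is the one to shut. I'll check with a close crop.

```bash
python3 - <<'E'
import cv2
a=cv2.imread("pics/top0.png")[150:260,140:300]
cv2.imwrite("pics/crop.png",cv2.resize(a,None,fx=5,fy=5,interpolation=cv2.INTER_CUBIC))
E
```

```text
(no output)
```

View pics/crop.png

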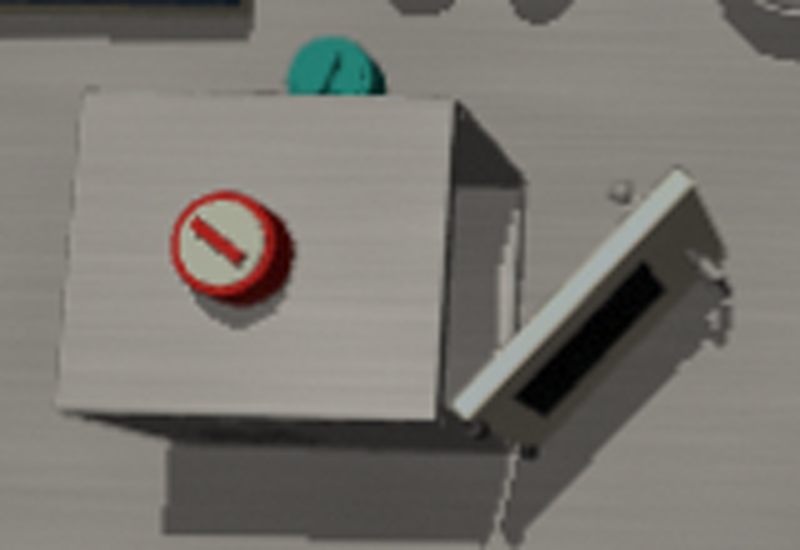

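The crop confirms it: the red timer stands on the left cabinet, and the turquoise look-alike is on the table behind it. The door's top edge runs from about crop (463,413) at the hinge to (685,175) at the free end.

```bash
cat > h.py <<'E'
import numpy as np,cv2
from cell import bot
def par(n):
    p=bot.camera_params(n);f=200/np.tan(np.radians(p["fovy"]/2))
    return np.array([[f,0,p["cx"]],[0,f,p["cy"]],[0,0,1]]),np.array(p["dist"]),np.array(p["world_from_camera"])
def ray(n,uv):
    K,d,T=par(n);x,y=cv2.undistortPoints(np.array([[uv]],float),K,d)[0,0]
    return T[:3,3],T[:3,:3]@np.array([x,-y,-1])
def atz(n,uv,z):
    o,r=ray(n,uv);return o+r*(z-o[2])/r[2]
def tri(a,b):
    A=[];B=[]
    for o,r in(a,b):
        r=r/np.linalg.norm(r);P=np.eye(3)-np.outer(r,r);A.append(P);B.append(P@o)
    return np.linalg.lstsq(np.vstack(A),np.hstack(B),rcond=None)[0]
E
python3 - <<'E'
from h import *
c=lambda u,v:(140+u/5,150+v/5)
P={}
for k,u,z in[("hin",(452,408),266),("hout",(475,418),266),("fin",(675,168),266),("fout",(695,182),266),("c_fn",(437,420),270),("c_ff",(457,100),270),("c_bn",(58,410),270),("c_bf",(83,92),270)]:
    P[k]=atz("top",c(*u),z);print(k,P[k].round(0))
for a,b in(("hin","fin"),("hout","fout"),("c_fn","c_ff"),("c_bn","c_fn"),("c_bn","c_bf")):
    d=P[b]-P[a];print(a,b,np.hypot(*d[:2]).round(),np.degrees(np.arctan2(d[1],d[0])).round(1))
print("tri free corner",tri(ray("top",c(685,175)),ray("scene",(344,150))).round())
from scipy.spatial.transform import Rotation as R
print(R.from_quat(bot.state()["eef_rot"]).as_matrix().round(3))
E
```

```text
hin [442. 296. 266.]
hout [436. 280. 266.]
fin [607. 155. 266.]
fout [598. 142. 266.]
c_fn [433. 304. 270.]
c_ff [649. 305. 270.]
c_bn [432. 561. 270.]
c_bf [649. 564. 270.]
hin fin 217.0 -40.3
hout fout 213.0 -40.5
c_fn c_ff 216.0 0.0
c_bn c_fn 257.0 -89.7
c_bn c_bf 218.0 0.8
tri free corner [606. 151. 237.]
[[-0.908  0.418 -0.   ]
 [ 0.418  0.908 -0.   ]
 [ 0.    -0.    -1.   ]]
```

```bash
python3 -m pendant --help 2>&1 | head -20
```

```text
invalid input: not JSON, or not a number
```

```bash
python3 -m pendant '[[[-0.0245,-0.0294,0],[0,0,0]],[[-0.0245,-0.0294,0],[0,0,0]],[[-0.0245,-0.0294,0],[0,0,0]],[[-0.0245,-0.0294,0],[0,0,0]],[[-0.0245,-0.0294,0],[0,0,0]],[[-0.0245,-0.0294,0],[0,0,0]],[[-0.0245,-0.0294,0],[0,0,0]],[[-0.0245,-0.0294,0],[0,0,0]],[[-0.0245,-0.0294,0],[0,0,0]],[[-0.0245,-0.0294,0],[0,0,0]]]' 0
```

```text
clock: 1.4
position: [331.6, 120.1, 218.5]
eef_rot: [0.211, 0.978, 0.001, 0.002]
ft_force: [1.0, 0.3, 0.4]
grip_width: 17.6
```

```bash
python3 -m pendant '[[[0,0,0],[0,0,0.14]],[[0,0,0],[0,0,0.14]],[[0,0,0],[0,0,0.14]],[[0,0,0],[0,0,0.14]],[[0,0,0],[0,0,0.14]],[[0,0,0],[0,0,0.14]],[[0,0,0],[0,0,0.14]],[[0,0,0],[0,0,0.14]],[[0,0,0],[0,0,0]]]'; python3 - <<'E'
from h import *
from scipy.spatial.transform import Rotation as R
s=bot.state();print(R.from_quat(s["eef_rot"]).as_matrix().round(3),s["q"])
E
```

```text
clock: 2.3
position: [333.0, 115.0, 219.6]
eef_rot: [0.715, 0.699, 0.003, 0.002]
ft_force: [0.9, 0.3, 0.0]
grip_width: 0.3
[[ 0.023  1.     0.007]
 [ 1.    -0.023  0.002]
 [ 0.002  0.007 -1.   ]] [ 1.99733182e-01 -3.16518891e-02  2.11078608e+00  7.62799924e-04
  1.05542462e+00  2.22206178e-01]
```

```bash
python3 -m pendant '[[[-0.003,0.037,0],[0,0,0]],[[-0.003,0.037,0],[0,0,0]],[[-0.003,0.037,0.002],[0,0,0]],[[-0.003,0.037,0.002],[0,0,0]],[[-0.003,0.037,0],[0,0,0]],[[-0.003,0.037,0],[0,0,0]],[[0,0,0],[0,0,0]]]'
```

```text
clock: 3.0
position: [562.8, 93.5, 216.5]
eef_rot: [0.703, 0.711, 0.004, 0.002]
ft_force: [0.1, -0.1, 0.3]
grip_width: 1.0
```

```bash
python3 - <<'E'
from h import *
cv2.imwrite("pics/s1.png",cv2.resize(bot.get_image("scene")[40:240,200:460,::-1],None,fx=3,fy=3))
E
```

```text
(no output)
```

View pics/s1.png

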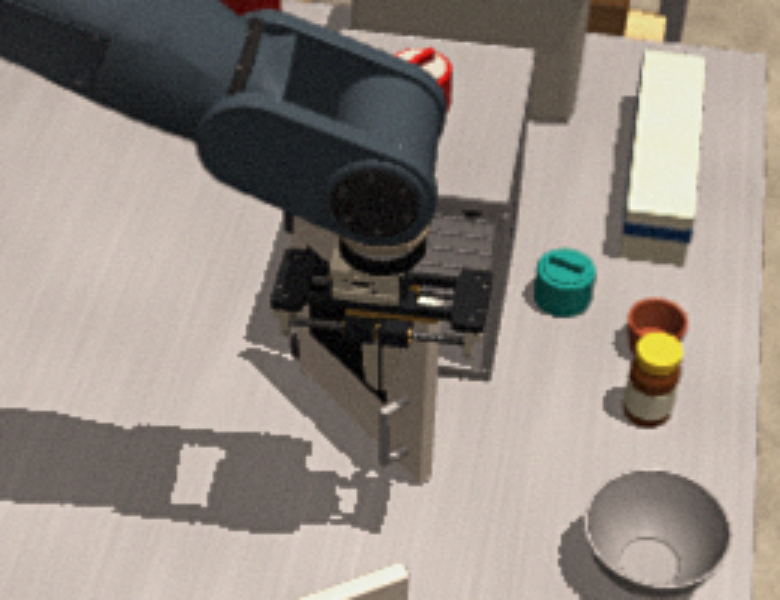

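The picture shows the closed fingers in front of the door's outer face, clear of the door and the timer. Now I push.

```bash
python3 -m pendant '[[[0.012,0,0],[0,0,0]],[[0.012,0,0],[0,0,0]],[[0.012,0,0],[0,0,0]],[[0.012,0.002,0],[0,0,0]],[[0.012,0.004,0],[0,0,0]],[[0.012,0.004,0],[0,0,0]],[[0.012,0.005,0],[0,0,0]],[[0.012,0.005,0],[0,0,0]]]'
```

```text
clock: 3.85
position: [577.2, 199.0, 217.7]
eef_rot: [0.7, 0.714, 0.003, 0.002]
ft_force: [-0.4, -1.3, 0.1]
grip_width: 0.4
```

```bash
python3 -m pendant '[[[0.008,0.004,0],[0,0,0]],[[0.008,0.004,0],[0,0,0]],[[0.008,0.004,0],[0,0,0]],[[0.007,0.003,0],[0,0,0]],[[0.006,0.002,0],[0,0,0]],[[0.005,0.001,0],[0,0,0]],[[0.005,0,0],[0,0,0]]]'
```

```text
clock: 4.55
position: [596.4, 251.1, 217.3]
eef_rot: [0.7, 0.714, 0.003, 0.001]
ft_force: [-0.6, -1.3, -0.4]
grip_width: 0.3
```

```bash
for i in 1; do python3 -m pendant '[[[0.004,0,0],[0,0,0]],[[0.004,0,0],[0,0,0]],[[0.004,0,0],[0,0,0]],[[0.004,0,0],[0,0,0]]]'; done
```

```text
clock: 4.95
position: [596.6, 263.1, 217.4]
eef_rot: [0.701, 0.713, -0.001, 0.004]
ft_force: [-0.7, -15.3, 2.5]
grip_width: 0.6
```

```bash
python3 -m pendant '[[[0.003,0,0],[0,0,0]],[[0.003,0,0],[0,0,0]],[[0.003,0,0],[0,0,0]]]'
```

```text
clock: 5.25
position: [596.8, 266.7, 217.5]
eef_rot: [0.702, 0.712, -0.005, 0.007]
ft_force: [0.0, -8.8, 1.0]
grip_width: 0.7
```

```bash
python3 -m pendant '[[[0.004,0,0],[0,0,0]],[[0.004,0,0],[0,0,0]]]'
```

```text
clock: 5.45
position: [597.0, 272.5, 217.5]
eef_rot: [0.703, 0.711, -0.006, 0.009]
ft_force: [-0.0, -4.4, 0.8]
grip_width: 0.4
```

```bash
python3 -m pendant '[[[0.004,0,0],[0,0,0]],[[0.004,0,0],[0,0,0]]]'
```

```text
clock: 5.65
position: [597.0, 278.4, 217.6]
eef_rot: [0.703, 0.711, -0.008, 0.01]
ft_force: [-3.3, -30.6, 6.9]
grip_width: 0.6
```

```bash
python3 -m pendant '[[[0.004,0,0],[0,0,0]],[[0.004,0,0],[0,0,0]]]'
```

```text
clock: 5.85
position: [596.9, 277.6, 217.7]
eef_rot: [0.704, 0.71, -0.016, 0.015]
ft_force: [-4.1, -30.6, 6.7]
grip_width: 0.6
```

It has come up against the hard stop after the snap, with force falling to 4 N and then rising to 30 N at y=278. I'll back off and check.

```bash
python3 -m pendant '[[[-0.01,0,0],[0,0,0]],[[-0.02,0,0],[0,0,0]],[[-0.03,0,0],[0,0,0]],[[-0.03,0,0],[0,0,0]],[[-0.03,-0.02,0],[0,0,0]],[[-0.02,-0.045,0],[0,0,0]],[[-0.02,-0.045,0],[0,0,0]],[[0,-0.045,0],[0,0,0]],[[0,-0.045,0],[0,0,0]],[[0,0,0],[0,0,0]]]'
python3 - <<'E'
from h import *
a=cv2.resize(bot.get_image("scene")[30:230,230:430,::-1],None,fx=2,fy=2)
b=cv2.resize(bot.get_image("top")[150:250,140:300,::-1],None,fx=4,fy=4)
cv2.imwrite("pics/a.png",a);cv2.imwrite("pics/c2.png",b)
for q in("timer_center","right_door"):
    print(q,[(round(float(d["conf"]),2),np.round(d["uv"],1).tolist()) for d in bot.silhouettes(q,"top")])
print(bot.state()["ft_force"])
E
```

```text
clock: 6.85
position: [389.0, 106.4, 222.8]
eef_rot: [0.705, 0.709, -0.013, 0.014]
ft_force: [-0.4, 0.5, 0.2]
grip_width: 0.4
timer_center [(0.77, [188.1, 198.2]), (0.74, [206.9, 161.8])]
right_door [(0.56, [380.1, 214.1])]
[ 0.23914371 -0.13322434 -0.45750142]
```

View pics/c2.png

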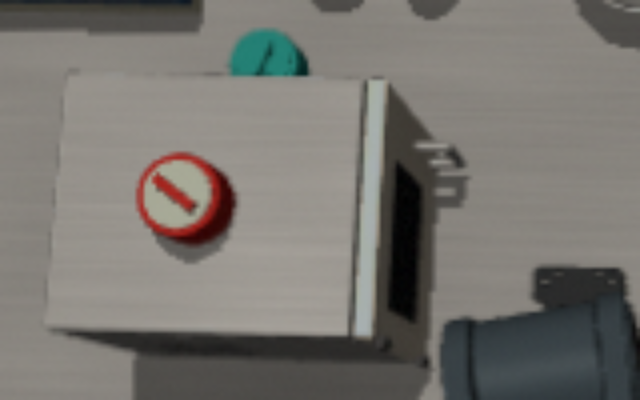

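View pics/a.png

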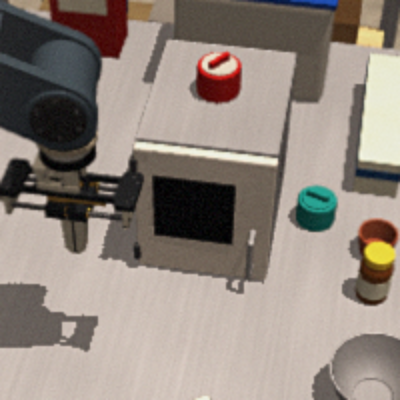

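The top crop shows the door parallel to the front, with a thin even seam at crop x of about 360. The timer hasn't moved, and the arm is clear. One numeric check of the door angle, then I hand in.

```bash
python3 - <<'E'
from h import *
g=cv2.cvtColor(bot.get_image("top"),cv2.COLOR_RGB2GRAY).astype(float)
a=[];b=[]
for r in range(173,231):
    row=g[r];xs=np.arange(232,242);d=row[xs+1]-row[xs-1]
    xo=xs[np.argmin(d)]; w=np.clip(-d,0,None)*(abs(xs-xo)<=2); a.append(atz("top",((w*xs).sum()/w.sum(),r),266)[:2])
    xs=np.arange(226,236);w=np.clip(row[xs].mean()-row[xs],0,None); k=xs[np.argmin(row[xs])]; w=w*(abs(xs-k)<=1); b.append(atz("top",((w*xs).sum()/w.sum(),r),268)[:2])
for n,p in(("door outer",a),("seam",b)):
    vx,vy,x,y=cv2.fitLine(np.array(p,np.float32),cv2.DIST_HUBER,0,.01,.01).ravel();print(n,np.arctan(vy/vx).round(4),"y at x=434,654:",[(y+vy/vx*(q-x)).round(1) for q in(434,654)])
s=bot.state();print(s["clock"])
E
```

```text
door outer 0.0072 y at x=434,654: [np.float32(287.7), np.float32(289.3)]
seam 0.1618 y at x=434,654: [np.float32(276.2), np.float32(312.1)]
7.1
```

```bash
python3 -c "
from cell import bot
print(bot.finish_job())"
```

```text
the job is handed in; nothing more can be done
None
```

I pushed the left cabinet's door (the one with the red timer on top) shut with closed fingertips, backed the arm clear, and handed the job in at about 7 s of the 32 s allowed.

- **Catch:** The wrist force along the push rose to about 15 N at the catch and fell to 4 N as it snapped over. It then rose to 31 N against the closed stop.
- **Door shut:** With the arm away, the door's outer edge fitted at 0.007 rad in the top view. That is parallel to the cabinet front, which I measured at 0–0.014 rad, so the door is seated and has stayed shut.
- **Timer:** It showed at (188,198) in the top view, against (188,197) before the push, so it has not moved.
- **Other door:** The network put the right door at (380,214), against (380,218) at the start. I put that down to a low-confidence detection (0.56), since the arm never went near that door. I did not check it any other way.
- **Arm:** The wrist force reads about zero, so the robot is touching nothing.
- **Failed check:** My fit of the seam between door and cabinet (0.16 rad) picked up the wrong edges. It contradicts both the picture and the door-edge fit, so I did not use it.

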